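Release the punch chuck's spring collar

ROBOT

A 6-joint arm with a two-finger parallel gripper is mounted at the origin on a cart in front of the work surface, level with it; the furniture and walls round the work are solid. World frame = base frame: x ahead of the robot, y to its left, z up, the work surface at z = 0. Lengths are in m, angles in rad, forces in N, time in s.
With the tool pointing down it reaches from about 0.3 to 0.875 m from the base axis. Payload 6.4 kg.
Tool frame: the origin (TCP) lies on the mounting face of the last link; the fingertips stand 173 mm ahead of it and the grasp point (between the pads) lies 155 mm ahead of it (ctrl.tip_reach is the distance from the TCP to the fingertips, in m); z points along the fingers, y is the line along which they close (so a half turn about z gives the same grasp; the last joint's range is limited). The gripper opens to 85 mm and grips with 20 to 120 N. Pads are 22 mm wide; open, the fingers measure 114 mm over their backs; the gripper's body (76 mm by 85 mm) begins 54 mm behind the grasp point. The pads swing forward as they close: fully open they stand 13 mm farther back than shut.
Start: joints at [-1.52, 0.181, 1.607, -0, 1.354, -0.206], TCP at [0.146, -0.556, 0.405] pointing down, gripper open.
Joint ranges: [-2.99, 2.99], [-0.89, 2.07], [0.3, 2.58], [-1.14, 4.28], [0, 2.63], [-3.12, 3.12]. Speed limits (rad/s): [2.57, 2.57, 3.01, 3.14, 3.14, 3.14].

INTERFACE

Orientations are given as a unit quaternion [w, x, y, z].
In Python, from bench import ctrl gives the robot as it stands.
- The arm moves only by the shell command python3 -m pendant 'ROWS'. ROWS is JSON, a list that holds one entry, the list of rows, each a list of 7 numbers: the opening, from 0 (shut) to 1 (fully open), then the shift along the tool's x, y, z in mm, then the turn, a rotation vector about the tool's x, y, z in rad. A call has 1 to 5 rows; each row is the pose to reach, as a shift and turn from the pose commanded when the call began, along the tool's axes at that moment; what a row does not reach only later rows make up. A row lasts 1/12 s, in which the tool goes at most 41.7 mm and 7.16 degrees, less where a joint would pass 70% of its speed; a pose out of reach is approached as far as the arm can. A call with a gripper value outside its range is refused whole. The fingers move at their own pace and stop on an object; the grip force is fixed at half the most. Time passes only in rows, so rows that repeat a pose let the fingers close. It gives the time, the measured TCP pose, the force, the opening and the grip force at its end, in the units of the state.
- ctrl.get_obs(): the state, without advancing time (a new reading comes with each control period).
- ctrl.camera(name): name is "scene" or "top" or "wrist"; returns the picture (420x560x3 uint8, red, green, blue); there is no depth.
- ctrl.camera_params(name): a dict with "mtx" (3x3 intrinsics, pixels), "world_from_camera" (4x4, takes a point from camera to world coordinates); the wrist camera has in their place "tool_from_camera" (4x4, takes a point from camera to tool coordinates, whose origin is the TCP and whose axes are the flange's). Camera axes: x right, y down, z forward; pixel columns grow to the right and rows downward; lengths in m; the calibration is good to about 2 mm. A picture is of the moment at which its call begins: read the wrist's pose just before it. camera_params takes no time and is no camera call.
- ctrl.hand_in(): hands the job in; it is judged then, once.
Trained networks look in the newest picture that a camera, given by its name, has taken for a name from the list of things; names that differ only in an ending like _2 or _b are one class to them, and where a whole thing is asked for, a point or a joint stands for the part that bears it (a point fixed in the world has none). Each returns a list of dicts, best first, with "confidence" (0 to 1); they miss things now and then, are a little off and sometimes report something else, mostly with a low value. They report only what shows in the picture. A call takes as long as a camera call.
- ctrl.boxes_of(camera, name): "point" ([column, row] as shares, 0 to 1, of the picture: columns of its width, rows of its height, amid what is visible of it).
The state is a dict: "time_s": time; "q": joint angles; "dq": joint speeds; "joint_efforts": joint torques, N m; "eef_pos": TCP position; "eef_rot": TCP orientation; "wrist_force": force on the tool from outside, world axes, zero at the start; "torque": the same for the moment, N m; "opening": opening from 0.0 (shut) to 1.0 (fully open); "grasp_force": force on a finger pad.
Only numpy, scipy, OpenCV 4.12 (cv2) and the standard library are available. Lean on these libraries where they do the work, as an engineer would, in place of code of your own. Each camera call takes 0.05 s, during which the arm holds its last target. There are 200 camera calls.

TASK

Two quick-release chucks stand on the bench; one has a square punch standing in it, the other is empty. Release the one with the punch: pull its knurled spring collar straight up, turn it anticlockwise (seen from above) to its stop, and let go so that it stays parked in the raised position. Do not operate the empty chuck.

Things in the scene. Friction and masses are not known exactly. Their poses are not given: they have to be found in the camera images.
- punch_collar (a point): Middle of the grip band of the collar to operate, on the axis of the chuck that holds the punch; moves and turns with the collar. The collar is a round knurled steel sleeve, 42 mm across, gripped across its diameter from above at any yaw. The band reaches 23 mm below to 20 mm above this point, which is 78 mm above the worktop at rest. x axis level through the collar's two lugs, z up.
- punch_chuck: The fixed part of that chuck, bolted down; origin on its axis at worktop height, z up. 84 mm square plate; notched round crown, 62 mm across, top at height 45 mm, with two stop pins up to 53 mm; in the middle a nose, 25 mm across, up to 104 mm, with the 9.5 mm square punch standing in it up to 122 mm, inside and above the collar. Lug notches along its x axis.
- punch_lift (a joint): Height of that collar in m: 0 = down at rest, 0.020 = upper stop. A spring presses it down with 4 N at rest and 8 N at the top (and the collar weighs about 0.12 kg). The lugs come out of the notches at 0.012; turned, they rest on the crown's top and hold the collar there at 0.012.
- punch_turn (a joint): Turn of that collar in rad, positive anticlockwise seen from above: 0 = locked, 1.05 (60 degrees) = released, at the stop. Below a lift of 0.012 the notches stop it at about 0.07. Friction about 0.03 N m; it stays where it is left.
- empty_collar (a point): The same point of the other, empty chuck, same in all sizes but with no punch in its open nose. Bystander.
- empty_lift (a joint): Height of the empty chuck's collar in m, 0 = down at rest. It has to stay down.

How it is judged:
By the outcome, as a careful person would: the job done as asked, in the order asked, and still so for the second after the job is handed in, with the robot touching nothing.
It also fails if it takes over 29 s, if anything falls off the work surface, if the arm or the gripper's body presses on something with over 40 N, if the wrist force passes 120 N, or if a joint passes its speed limit or range.

## Working session

There is one attempt and no reset: what is moved stays moved. The work goes in short steps, Python scripts to look and compute and a shell command to move; the robot and the scene stay as the last step left them, time stands still between calls to the robot, and variables do not carry over. Pictures are saved under pics/ and viewed, at most 10 in all, crops included, and the job is handed in when it is done.

```bash
mkdir -p pics
cat > h.py <<'E'
import numpy as np, cv2
from bench import ctrl
from scipy.spatial.transform import Rotation as R
def rot(q): return R.from_quat([q[1],q[2],q[3],q[0]])
def campose(name,obs=None):
    p=ctrl.camera_params(name); K=np.array(p["mtx"])
    if name!="wrist": return K,np.array(p["world_from_camera"])
    T=np.eye(4); T[:3,:3]=rot(obs["eef_rot"]).as_matrix(); T[:3,3]=obs["eef_pos"]
    return K,T@np.array(p["tool_from_camera"])
def at_z(K,T,px,z):
    d=T[:3,:3]@np.linalg.solve(K,[px[0],px[1],1]); o=T[:3,3]
    return o+d*(z-o[2])/d[2]
E
python3 - <<'E'
from h import *
for n in ("top","scene"):
    o=ctrl.get_obs(); im=ctrl.camera(n); cv2.imwrite(f"pics/{n}0.png",im[:,:,::-1])
    K,T=campose(n,o); print(n,T[:3,3].round(3))
    for k in ("punch_collar","empty_collar","punch_chuck"):
        for b in ctrl.boxes_of(n,k)[:3]:
            px=np.array(b["point"])*[560,420]; print(k,round(b["confidence"],2),px.round(),at_z(K,T,px,.078).round(3))
print(o["eef_rot"],o["eef_pos"],o["opening"],o["time_s"])
E
```

```text
top [ 0.51  -0.024  0.929]
punch_collar 0.69 [360. 231.] [ 0.57  -0.199  0.078]
empty_collar 0.58 [187. 237.] [0.564 0.137 0.078]
punch_chuck 0.96 [361. 233.] [ 0.567 -0.2    0.078]
scene [ 0.301 -0.684  0.633]
punch_collar 0.68 [309. 293.] [ 0.574 -0.226  0.078]
empty_collar 0.67 [231. 193.] [0.552 0.116 0.078]
punch_chuck 0.64 [302. 304.] [ 0.552 -0.245  0.078]
[-5.32823264e-04  9.91768889e-01  1.28039779e-01  4.11758462e-05] [ 0.14604839 -0.55599563  0.40414618] 1.0035112988450952 0.2
```

View pics/top0.png

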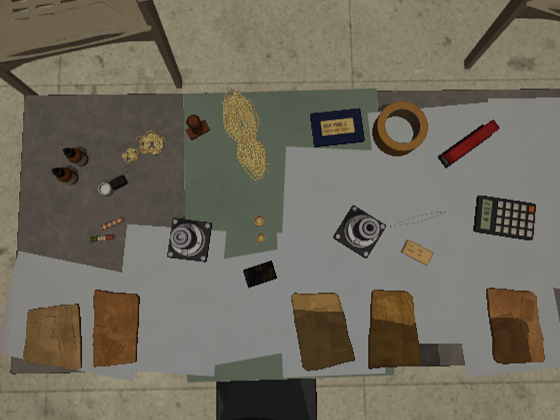

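View pics/scene0.png

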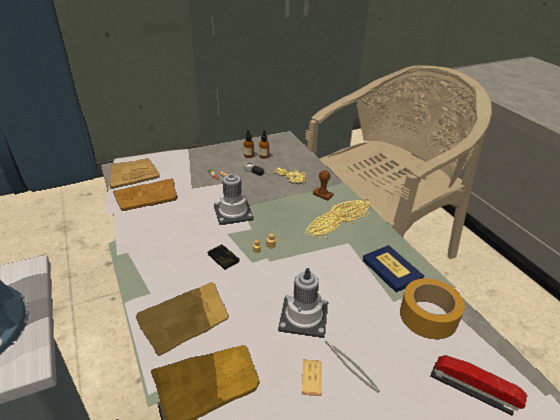

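The top view shows chucks at about (360,231) and (188,240). In the scene view the near chuck (305,290) seems to have a dark punch tip at (307,271). I'll enlarge it to confirm.

Run:
```python
import cv2,numpy as np
t=cv2.imread("pics/top0.png");s=cv2.imread("pics/scene0.png")
c=lambda i,x,y,w:cv2.resize(i[y:y+w,x:x+w],(400,300) if 0 else (300,300),interpolation=cv2.INTER_CUBIC)
cv2.imwrite("pics/z.png",np.vstack([np.hstack([c(t,330,201,60),c(t,158,210,60)]),np.hstack([c(s,265,260,80),c(s,195,155,80)])]))
```

```text
(no output)
```

View pics/z.png

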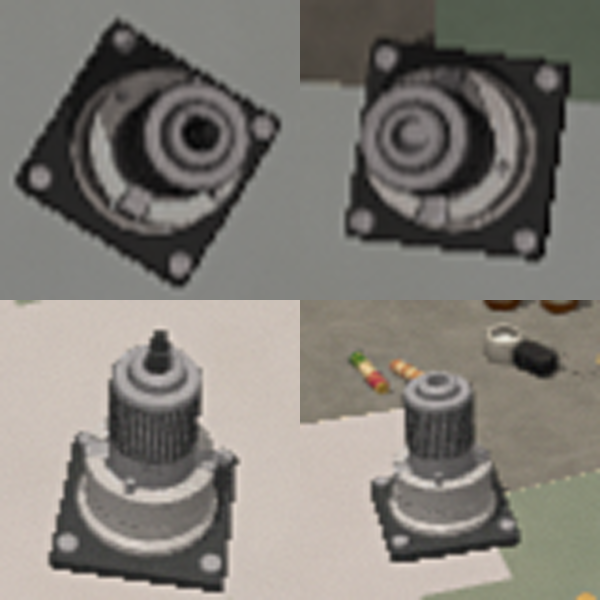

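The near chuck (top view right, about (360,231)) clearly holds the dark punch. The left chuck's nose is open.

```bash
cat > t.py <<'E'
from h import *
def rel(target,yaw_rot=None):
    o=ctrl.get_obs(); r=rot(o["eef_rot"]); d=r.inv().apply(np.array(target)-o["eef_pos"])*1000
    return d.round(1)
E
python3 - <<'E'
from t import *
K,T=campose("top")
print(at_z(K,T,(359.9,231.6),.010),at_z(K,T,(369.6,227.4),.1))
Ks,Ts=campose("scene")
print("scene top ring",at_z(Ks,Ts,(265+155/3.75,260+375/3.75),.1))
o=ctrl.get_obs()
print(rot(o["eef_rot"]).as_matrix().round(3), ctrl.tip_reach)
print(rel([.567,-.2,.31]))
print(ctrl.camera_params("wrist"))
E
```

```text
[ 0.57407285 -0.21234235  0.01      ] [ 0.57548823 -0.21261552  0.1       ]
scene top ring [ 0.50108927 -0.35759449  0.1       ]
[[ 0.967  0.254  0.   ]
 [ 0.254 -0.967  0.   ]
 [ 0.    -0.    -1.   ]] 0.1734
[ 497.6 -237.5   94.7]
{'mtx': array([[342.52921954,   0.        , 273.0419169 ],
       [  0.        , 342.52921954, 209.95213264],
       [  0.        ,   0.        ,   1.        ]]), 'tool_from_camera': array([[-1.23570631e-03, -9.62791696e-01, -2.70241788e-01,
         6.94468334e-02],
       [ 9.99999125e-01, -1.06238652e-03, -7.87621730e-04,
        -4.13301617e-05],
       [ 4.71214428e-04, -2.70242525e-01,  9.62792166e-01,
         3.09720109e-02],
       [ 0.00000000e+00,  0.00000000e+00,  0.00000000e+00,
         1.00000000e+00]])}
```

```bash
python3 -m pendant '[[[1,40,-18,0,0,0,0],[1,80,-36,0,0,0,0],[1,115,-51,0,0,0,0],[1,150,-67,0,0,0,0],[1,185,-82,0,0,0,0]]]'; python3 -m pendant '[[[1,36,-16,0,0,0,0],[1,72,-32,0,0,0,0],[1,108,-48,0,0,0,0],[1,144,-64,0,0,0,0],[1,180,-80,0,0,0,0]]]'
python3 -c "
from t import *
print(rel([.575,-.2125,.36]))"
```

```text
time_s: 0.82
eef_pos: [0.3053, -0.4283, 0.4048]
eef_rot: [0.0, 0.992, 0.128, 0.0]
wrist_force: [0.7, -0.1, 0.9]
opening: 0.999
grasp_force: 0.0
time_s: 1.23
eef_pos: [0.4592, -0.3052, 0.405]
eef_rot: [0.0, 0.992, 0.128, 0.0]
wrist_force: [0.4, -0.4, -0.1]
opening: 1.002
grasp_force: 0.0
[135.5 -60.3  45. ]
```

```bash
python3 -m pendant '[[[1,35,-15,10,0,0,0],[1,70,-31,22,0,0,0],[1,105,-46,34,0,0,0],[1,137,-61,44,0,0,0],[1,137,-61,44,0,0,0]]]'
python3 - <<'E'
from t import *
o=ctrl.get_obs(); im=ctrl.camera("wrist"); cv2.imwrite("pics/w1.png",im[:,:,::-1])
K,T=campose("wrist",o); print(o["eef_pos"],T[:3,3])
for k in ("punch_collar","punch_chuck"):
    for b in ctrl.boxes_of("wrist",k)[:3]:
        px=np.array(b["point"])*[560,420]; print(k,round(b["confidence"],2),px.round(),at_z(K,T,px,.078).round(4))
P=np.linalg.inv(T)@np.array([.575,-.2125,.104,1]); print(K@P[:3]/P[2])
E
```

```text
time_s: 1.65
eef_pos: [0.5778, -0.2083, 0.358]
eef_rot: [-0.002, 0.991, 0.13, -0.0]
wrist_force: [-0.9, 0.2, -0.3]
opening: 1.0
grasp_force: 0.0
[ 0.57779667 -0.20829078  0.35798719] [ 0.64482821 -0.19017791  0.32699011]
punch_collar 0.67 [278. 203.] [ 0.5828 -0.2095  0.078 ]
punch_chuck 0.73 [278. 190.] [ 0.5931 -0.2065  0.078 ]
[279.66922494 224.78091549   1.        ]
```

View pics/w1.png

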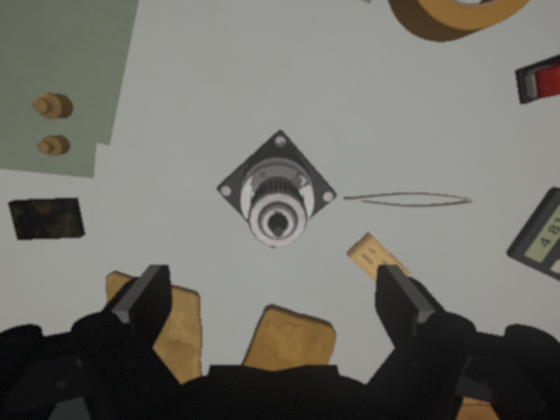

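The wrist view shows the chuck in the middle, with the punch tip at about (279,222), the collar ring at about (278,217) and the plate corners at (281,129), (219,188) and (337,196).

Run:
```python
from t import *
o=ctrl.get_obs(); im=ctrl.camera("wrist"); K,T=campose("wrist",o)
cv2.imwrite("pics/w2.png",cv2.resize(im[120:270,205:355,::-1],(600,600),interpolation=cv2.INTER_CUBIC))
print(o["eef_pos"])
for px,z in (((278,217),.098),((278,192),.008),((279,222),.122)): print(at_z(K,T,px,z))
for z in (.008,.045,.098,.104,.122):
    P=np.linalg.inv(T)@np.array([.575,-.2125,z,1]); p=(K@P[:3]/P[2])[:2]; print(z,p.round(1),((p-[205,120])*4).round())
```

```text
[ 0.57506358 -0.21266739  0.36038943]
[ 0.57502874 -0.21599828  0.098     ]
[ 0.57315207 -0.21773512  0.008     ]
[ 0.57894897 -0.21528009  0.122     ]
0.008 [273.2 188.8] [273. 275.]
0.045 [273.2 198. ] [273. 312.]
0.098 [273.2 215.8] [273. 383.]
0.104 [273.2 218.3] [273. 393.]
0.122 [273.2 226.7] [273. 427.]
```

View pics/w2.png

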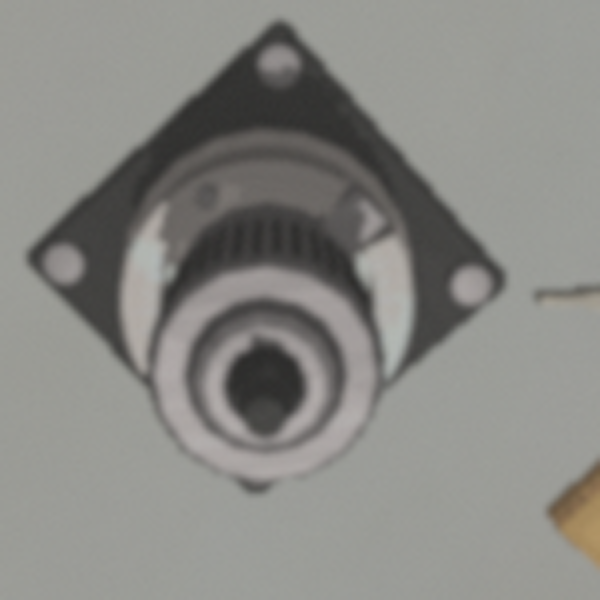

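The enlarged view has the collar ring at (268,373), the plate centre at (267,262) and the punch tip at (265,415). All three sit close to the predicted positions for (0.575,-0.2125).

Run:
```python
from t import *
o=ctrl.get_obs(); K,T=campose("wrist",o)
for p,z in (((268,373),.098),((267,262),.008),((265,415),.122)): print(at_z(K,T,(205+p[0]/4,120+p[1]/4),z))
print(o["eef_pos"],rel([.5765,-.2125,.080+.155]),o["q"])
```

```text
[ 0.57631474 -0.21204387  0.098     ]
[ 0.57757765 -0.21118821  0.008     ]
[ 0.57623005 -0.21164631  0.122     ]
[ 0.57471455 -0.21335909  0.36088433] [  2.   -0.4 125.9] [-5.48729763e-01  3.03937998e-01  1.54850650e+00 -4.43746146e-04
  1.28901312e+00  7.65446113e-01]
```

```bash
python3 -m pendant '[[[1,2,0,20,0,0,0],[1,2,0,45,0,0,0],[1,2,0,70,0,0,0],[1,2,0,90,0,0,0],[1,2,0,100,0,0,0]]]'; python3 -m pendant '[[[1,0,0,8,0,0,0],[1,0,0,16,0,0,0],[1,0,0,25,0,0,0],[1,0,0,25,0,0,0],[1,0,0,25,0,0,0]]]'; python3 -m pendant '[[[0.7,0,0,0,0,0,0],[0.6,0,0,0,0,0,0],[0.55,0,0,0,0,0,0],[0.5,0,0,0,0,0,0],[0.5,0,0,0,0,0,0]]]'
```

```text
time_s: 2.27
eef_pos: [0.5752, -0.2135, 0.2586]
eef_rot: [-0.001, 0.992, 0.127, -0.001]
wrist_force: [-0.5, 0.8, -0.2]
opening: 1.004
grasp_force: 0.0
time_s: 2.68
eef_pos: [0.5769, -0.2126, 0.2359]
eef_rot: [0.0, 0.992, 0.128, 0.0]
wrist_force: [0.1, -0.2, -0.7]
opening: 1.001
grasp_force: 0.0
time_s: 3.1
eef_pos: [0.5769, -0.2117, 0.2361]
eef_rot: [-0.001, 0.992, 0.128, 0.0]
wrist_force: [-1.4, 4.0, 2.4]
opening: 0.498
grasp_force: 2.1
```

```bash
python3 -m pendant '[[[0.45,0,0,0,0,0,0],[0.3,0,0,0,0,0,0],[0,0,0,0,0,0,0],[0,0,0,0,0,0,0],[0,0,0,0,0,0,0]]]'; python3 -c "
from h import *
im=ctrl.camera('wrist'); cv2.imwrite('pics/w3.png',im[:,:,::-1])"
```

```text
time_s: 3.52
eef_pos: [0.5769, -0.2115, 0.2363]
eef_rot: [-0.001, 0.992, 0.128, -0.0]
wrist_force: [-2.2, 5.8, 5.3]
opening: 0.477
grasp_force: 59.8
```

View pics/w3.png

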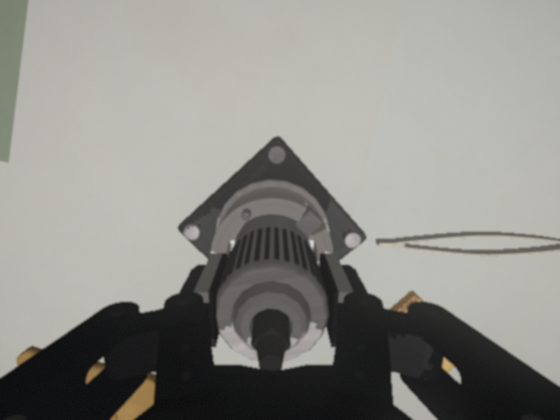

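Both pads hold the collar band around (270,300) and the punch is clear of the gripper body. Next I lift it straight up, with a small centring shift.

```bash
python3 -m pendant '[[[0,0,-0.8,-4,0,0,0],[0,0,-0.8,-9,0,0,0],[0,0,-0.8,-13,0,0,0],[0,0,-0.8,-16.5,0,0,0],[0,0,-0.8,-16.5,0,0,0]]]';  python3 -m pendant '[[[0,0,0,0,0,0,0],[0,0,0,0,0,0,0]]]'
```

```text
time_s: 3.98
eef_pos: [0.5766, -0.2113, 0.2523]
eef_rot: [-0.001, 0.992, 0.128, -0.0]
wrist_force: [3.5, 4.4, -8.2]
opening: 0.475
grasp_force: 61.6
time_s: 4.15
eef_pos: [0.5765, -0.2113, 0.2517]
eef_rot: [-0.001, 0.992, 0.128, -0.0]
wrist_force: [2.3, 4.2, -9.0]
opening: 0.478
grasp_force: 61.6
```

Lift is about 15.5 mm and the pull is about 9 N, which matches the spring plus the collar's weight. Now the turn.

```bash
python3 -m pendant '[[[0,0,0,0,0,0,-0.1],[0,0,0,0,0,0,-0.2],[0,0,0,0,0,0,-0.3],[0,0,0,0,0,0,-0.4],[0,0,0,0,0,0,-0.5]]]';  python3 -m pendant '[[[0,0,0,0,0,0,-0.1],[0,0,0,0,0,0,-0.2],[0,0,0,0,0,0,-0.3],[0,0,0,0,0,0,-0.4],[0,0,0,0,0,0,-0.4]]]'; python3 -c "
from t import *
o=ctrl.get_obs();print(o['torque'],rot(o['eef_rot']).as_matrix()[:2,0],o['q'][5])"
```

```text
time_s: 4.57
eef_pos: [0.5765, -0.211, 0.2515]
eef_rot: [-0.001, 0.928, 0.372, -0.0]
wrist_force: [3.2, 5.7, -7.8]
opening: 0.475
grasp_force: 61.6
time_s: 4.98
eef_pos: [0.5763, -0.2108, 0.2513]
eef_rot: [-0.001, 0.836, 0.549, 0.0]
wrist_force: [1.4, 6.2, -9.0]
opening: 0.479
grasp_force: 61.6
[ 0.98857429 -0.59345838 -0.00966205] [0.397458  0.9176189] -0.13604593005755347
```

```bash
python3 -m pendant '[[[0,0,0,0,0,0,-0.06],[0,0,0,0,0,0,-0.12],[0,0,0,0,0,0,-0.18],[0,0,0,0,0,0,-0.18],[0,0,0,0,0,0,-0.18]]]'; python3 -c "
from t import *
o=ctrl.get_obs();m=rot(o['eef_rot']).as_matrix();print(o['torque'],np.arctan2(m[1,0],m[0,0])-.257)"
```

```text
time_s: 5.4
eef_pos: [0.576, -0.2113, 0.2512]
eef_rot: [-0.002, 0.786, 0.618, -0.0]
wrist_force: [0.2, 5.8, -8.3]
opening: 0.477
grasp_force: 61.6
[ 0.9918677  -0.10011622 -1.34768154] 1.0756046016041911
```

At the stop (-1.35 N m reaction at about 1.07 rad). I'll lower it onto the crown and release.

```bash
python3 -m pendant '[[[0,0,0,1.5,0,0,0],[0,0,0,3,0,0,0],[0,0,0,4,0,0,0],[0,0,0,4,0,0,0],[0,0,0,4,0,0,0]]]'; python3 -m pendant '[[[0.5,0,0,0,0,0,0],[0.6,0,0,0,0,0,0],[0.8,0,0,0,0,0,0],[1,0,0,0,0,0,0],[1,0,0,0,0,0,0]]]';python3 -m pendant '[[[1,0,0,0,0,0,0],[1,0,0,0,0,0,0],[1,0,0,-10,0,0,0],[1,0,0,-25,0,0,0],[1,0,0,-45,0,0,0]]]';python3 -m pendant '[[[1,0,0,-30,0,0,0],[1,0,0,-60,0,0,0],[1,0,0,-75,0,0,0],[1,0,0,-75,0,0,0],[1,0,0,-75,0,0,0]]]'
python3 - <<'E'
from h import *
a=ctrl.camera("wrist");b=ctrl.camera("scene")
c=cv2.resize(b[255:345,255:345],(420,420),interpolation=cv2.INTER_CUBIC)
d=cv2.resize(a[100:280,190:370],(420,420),interpolation=cv2.INTER_CUBIC)
cv2.imwrite("pics/f.png",cv2.resize(np.hstack([d,c]),(800,400))[:,:,::-1])
E
```

```text
time_s: 5.82
eef_pos: [0.5761, -0.2113, 0.2484]
eef_rot: [-0.002, 0.786, 0.618, -0.0]
wrist_force: [-4.6, 6.1, 0.3]
opening: 0.478
grasp_force: 62.6
time_s: 6.23
eef_pos: [0.5771, -0.2123, 0.249]
eef_rot: [0.001, 0.785, 0.62, 0.0]
wrist_force: [-0.3, 0.3, -0.3]
opening: 0.988
grasp_force: 0.0
time_s: 6.65
eef_pos: [0.5762, -0.2114, 0.2928]
eef_rot: [-0.001, 0.785, 0.62, -0.001]
wrist_force: [0.6, 0.4, 1.0]
opening: 1.003
grasp_force: 0.0
time_s: 7.07
eef_pos: [0.5769, -0.2118, 0.3698]
eef_rot: [0.001, 0.785, 0.62, 0.0]
wrist_force: [-0.2, 0.2, -0.6]
opening: 1.002
grasp_force: 0.0
```

View pics/f.png

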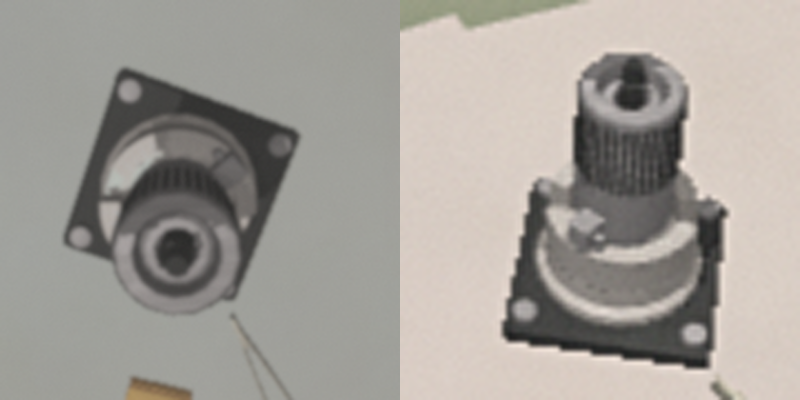

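The collar is parked raised: its lug rests on the crown against the pin at (585,228), its rim now stands above the nose, and the gripper is clear.

```bash
python3 -c "
from bench import ctrl
print(ctrl.hand_in())"
```

```text
the job is handed in; nothing more can be done
None
```

The collar of the chuck with the punch is lifted, turned anticlockwise to its stop and parked in the raised position; I left the empty chuck alone, and the job is handed in at about 7 s on the robot clock.

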